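# Scoop the ring gauge out from under the rod shelf

### The job

A steel ring gauge has slipped under the low rod shelf on the pen bench: take the flat scoop by its upright wooden grip and slide it under the shelf's front lip, its front edge going 2 to 3 cm on beneath the stop rail at the back, so that the ring rides onto it. Then draw it out until the ring is well clear in front of the shelf, and leave the scoop standing flat on the bench with the ring on it. Do not touch the ring with the fingers, and leave the rectangular steel block under the shelf where it is.

Things in the scene. Friction and masses are not known exactly. Their poses are not given: they have to be found in the camera images.
- scoop: Polished steel scoop, flat on the bench right of the shelf. Origin on its underside below mid-grip; +x to the front edge, z up. Grip: post 34 mm in x, 18 mm in y (pinch this), top 91 mm up. Pan: floor 84 mm wide, 2 mm thick; ramp nose, 1.5 mm high at the front edge (x = 135 mm), rising to a 5 mm sill, x = 120 mm. Walls 14 mm high: rear x = 28, sides (79 mm apart) to x = 98 mm.
- ring: Steel ring gauge lying flat, outside 40 mm, hole 18 mm, 12 mm thick, about 85 g, lower edge bevelled 3 mm high. Origin at the centre of its underside. In one of three places 105 mm apart along the shelf, 5 to 25 mm before the stop rail; the others hold the block and a solid 28 mm disc. It slides to the rail, then rides onto the scoop over its sill (under 10 N), which holds it when drawn back.
- block: Plain rectangular steel block lying flat under the shelf, 46 mm long, 30 mm wide, 12 mm high; to be left alone. Origin at the centre of its underside, y along its length.
- shelf: Fixed steel-rod shelf. Origin on the bench at mid-length of the stop rail's front face; +x into the shelf, y along it. Rail from 8 to 16 mm above the bench, so the scoop's nose goes 20 to 30 mm on under it. Overhang from the lip bar (x = -80 mm) to x = 0: underside 62, top 72 mm up; dark liner. End plates at y = +-210 mm, 70 mm high. A pen lies on top at y = 193 mm, 83 mm up, 15 mm past the lip.
Mind the look-alikes: they are no part of the job. What is shaped like the scoop but blue, orange or red is not meant.

How it is judged:
By the outcome, as a careful person would: the job done as asked, in the order asked, and still so for the second after the job is handed in, with the robot touching nothing.
It also fails if it takes over 51 s, if anything falls off the work surface, if the arm or the gripper's body presses on something with over 40 N, if the wrist force passes 120 N, or if a joint passes its speed limit or range.

### The arm

A 6-joint arm with a two-finger parallel gripper is mounted at the origin on the work surface. World frame = base frame: x ahead of the robot, y to its left, z up, the work surface at z = 0. Lengths are in m, angles in degrees, forces in N, time in s.
With the tool pointing down it reaches from about 0.35 to 0.875 m from the base axis. Payload 4.2 kg.
Tool frame: the origin (TCP) lies midway between the tips of the shut fingers; the grasp point (between the pads) lies 19 mm behind it; z points along the fingers, y is the line along which they close (so a half turn about z gives the same grasp; the last joint's range is limited). The gripper opens to 87 mm and grips with 3 to 60 N. Pads are 19 mm wide; open, the fingers measure 117 mm over their backs; the gripper's body (75 mm by 190 mm) begins 51 mm behind the grasp point.
Start: joints at [77.899, 22.042, 0.453, 0, -68.411, -14.817], TCP at [0.283, 0.557, 0.193] pointing down, gripper open.
Joint ranges: [-179.83, 179.83], [-69.29, 118.12], [-61.27, 80.66], [-181.25, 117.63], [-171.15, -9.14], [-177.46, 177.46]. Speed limits (degrees/s): [159.86, 159.86, 180, 180, 180, 180].

### API

Orientations are given as [roll, pitch, yaw] about the fixed x, y, z axes, in that order (R = Rz(yaw) Ry(pitch) Rx(roll)).
In Python, from workcell import env gives the robot as it stands. The module is installed in compiled form; this text tells all that it offers. Calls block until the motion is done:
- env.goto(position, orientation): joint-space move of the TCP to a pose.
- env.move_straight(position, rotation=None, rate=0.15, force_limit=None): straight line of the TCP; rotation=None keeps the orientation; rate is the mean speed in m/s. With force_limit (N) it stops when the force on the tool has changed by that much, and returns True; else False.
- env.set_joints(angles): joint-space move.
- env.gripper_to(opening, grasp_force=None): opening from 0.0 (shut) to 1.0 (fully open); grasp_force is the grip in N (None keeps the last); returns when the fingers have stopped.
- env.dwell(seconds).
- env.inverse_kinematics(position, orientation): joint angles nearest the present ones, or None.
- env.read_state(): the state.
- env.grab_frame(name): name is "scene" or "top" or "wrist"; returns a dict with "image" (480x640x3 uint8, blue, green, red), "fx", "fy", "cx", "cy" (pixels), "position" and "orientation" of the camera in the world. Camera axes: x right, y up, looking along -z (the intrinsics and any distortion apply to the point x, -y, -z); pixel columns grow to the right and rows downward; lengths in m; the calibration is good to about 2 mm. A picture is of the moment at which its call begins. There is no depth.
A pose or a line that the arm cannot do raises env.Unreachable and nothing moves.
- env.close_job(): hands the job in; it is judged then, once.
Trained networks look in a picture, given as the dict that the camera call returned (one of the last four; its "shot" number tells which), for a name from the list of things; names that differ only in an ending like _2 or _b are one class to them, and where a whole thing is asked for, a point or a joint stands for the part that bears it (a point fixed in the world has none). Each returns a list of dicts, best first, with "score" (0 to 1); they miss things now and then, are a little off and sometimes report something else, mostly with a low value. They report only what shows in the picture. A call takes as long as a camera call. They do not tell look-alikes from the thing itself.
- env.search_frame(picture, thing): "xyz" ([x, y, z] in m, in world coordinates, good to about 4 mm: the middle of the surface that is visible of it).
- env.trace(picture, thing): "mask" (480x640 bool, what is visible of it).
The state is a dict: "clock": time; "joint_positions": joint angles; "qvel": joint speeds; "joint_torque": joint torques, N m; "position": TCP position; "tool_rot": TCP orientation; "force": force on the tool from outside, world axes, zero at the start; "wrist_torque": the same for the moment, N m; "opening": opening from 0.0 (shut) to 1.0 (fully open); "finger_force": force on a finger pad.
Only numpy, scipy, OpenCV 4.12 (cv2) and the standard library are available. Lean on these libraries where they do the work, as an engineer would, in place of code of your own. Each camera call takes 0.05 s, during which the arm holds its last target. There are 200 camera calls.

## Working session

There is one attempt and no reset: what is moved stays moved. The work goes in short steps, each a Python script; the robot and the scene stay as the last script left them, time stands still between calls to the robot, and variables do not carry over. Pictures are saved under pics/ and viewed, at most 10 in all, crops included, and the job is handed in when it is done.

```bash
mkdir -p pics
cat > h.py <<'E'
import numpy as np, cv2
from scipy.spatial.transform import Rotation as R
from workcell import env
def cam(f):
    o=np.array(f["orientation"]); 
    M=R.from_euler("xyz",o,degrees=True).as_matrix() if o.size==3 else (o if o.shape==(3,3) else R.from_quat(o).as_matrix())
    return M,np.array(f["position"])
def p2w(f,u,v,z=0.):
    M,p=cam(f); d=M@np.array([(u-f["cx"])/f["fx"],-(v-f["cy"])/f["fy"],-1]); return p+d*(z-p[2])/d[2]
def w2p(f,P):
    M,p=cam(f); c=(np.atleast_2d(P)-p)@M; return np.c_[f["cx"]+f["fx"]*c[:,0]/-c[:,2], f["cy"]-f["fy"]*c[:,1]/-c[:,2]]
E
python3 - <<'E'
from h import *
for n in ("scene","top"):
    f=env.grab_frame(n); cv2.imwrite(f"pics/{n}1.png",f["image"])
    print(n,{k:v for k,v in f.items() if k!="image"})
    for t in ("scoop","ring","block","shelf"):
        print(t,[(np.round(d["xyz"],3).tolist(),round(d["score"],2),w2p(f,d["xyz"]).round().tolist()) for d in env.search_frame(f,t)])
print(env.read_state())
E
```

```text
scene {'fx': 470.0806364826238, 'fy': 470.0806364826238, 'cx': 319.69919661408125, 'cy': 243.09044843261714, 'position': array([ 1.25367397, -0.04005028,  0.59266252]), 'orientation': array([ 55.55575519,  -1.01135711, 100.71572826]), 'shot': 1}
scoop [([0.684, -0.328, -0.003], 0.95, [[215.0, 322.0]]), ([0.25, -0.388, 0.001], 0.85, [[255.0, 201.0]]), ([0.462, -0.335, 0.001], 0.81, [[249.0, 250.0]]), ([0.424, -0.562, 0.007], 0.65, [[159.0, 226.0]])]
ring [([0.625, 0.052, 0.016], 0.62, [[432.0, 322.0]])]
block [([0.606, 0.157, 0.012], 0.84, [[493.0, 325.0]])]
shelf [([0.617, 0.069, 0.011], 0.71, [[442.0, 323.0]])]
top {'fx': 572.1259402464267, 'fy': 572.1259402464267, 'cx': 324.61972585279716, 'cy': 242.86046649206855, 'position': array([ 0.35503851, -0.15112433,  1.30040021]), 'orientation': array([  4.92102339,  -0.12817289, -89.2520091 ]), 'shot': 2}
scoop [([0.211, -0.407, -0.0], 0.9, [[436.0, 358.0]]), ([0.653, -0.327, 0.002], 0.7, [[401.0, 164.0]]), ([0.384, -0.57, 0.004], 0.62, [[508.0, 282.0]]), ([0.444, -0.35, 0.003], 0.58, [[411.0, 254.0]])]
ring [([0.622, 0.049, 0.012], 0.65
[... 173 characters left out ...]
 178.0]])]
{'clock': 0.5, 'joint_positions': array([ 7.79000217e+01,  2.20453647e+01,  4.49108068e-01, -1.65496160e-03,
       -6.84095419e+01, -1.48159047e+01]), 'qvel': array([ 0.10016522, -0.10570693,  0.04315026,  0.03675088,  0.06898452,
       -0.01221292]), 'joint_torque': array([ 5.11044091e-04, -3.90072262e+01,  1.87450451e+01,  4.22074333e+00,
        1.50342670e-02, -3.99386670e-05]), 'position': array([0.2828889 , 0.55726595, 0.19248284]), 'tool_rot': array([ 1.79994001e+02,  4.85061599e-06, -2.69164921e+01]), 'force': array([-0.15077393,  0.32776408,  0.55753373]), 'wrist_torque': array([-0.03352008, -0.01576515, -0.01510715]), 'finger_force': 0.0, 'opening': 0.9980920185994533}
```

View pics/scene1.png

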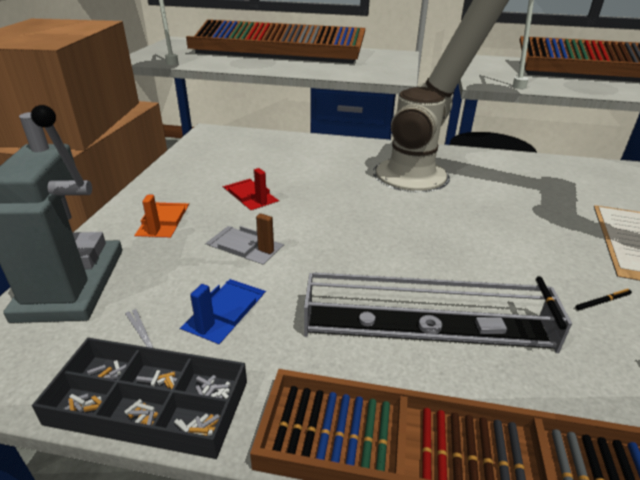

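View pics/top1.png

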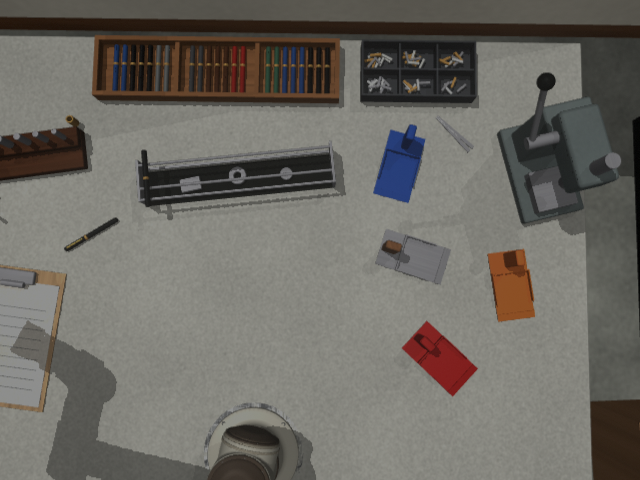

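Candidates for the scoop in the top view are steel with a wooden grip (412,256), blue (400,165), orange (512,285) and red (440,358). Only the steel one with the brown grip fits. The ring, with its hole, is at (237,174), the solid disc at (287,173) and the block at (190,184). I'll confirm these in an enlarged crop.

Run:
```python
import cv2,numpy as np
t=cv2.imread("pics/top1.png");s=cv2.imread("pics/scene1.png")
a=cv2.resize(t[140:215,130:345],(800,279),interpolation=cv2.INTER_CUBIC)
b=cv2.resize(t[225:290,370:455],(392,300),interpolation=cv2.INTER_CUBIC)
c=cv2.resize(s[262:355,295:435],(400,266),interpolation=cv2.INTER_CUBIC)
o=np.zeros((600,800,3),np.uint8);o[:279,:]=a;o[290:590,:392]=b;o[290:556,400:]=c
cv2.imwrite("pics/crop1.png",o)
```

```text
(no output)
```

View pics/crop1.png

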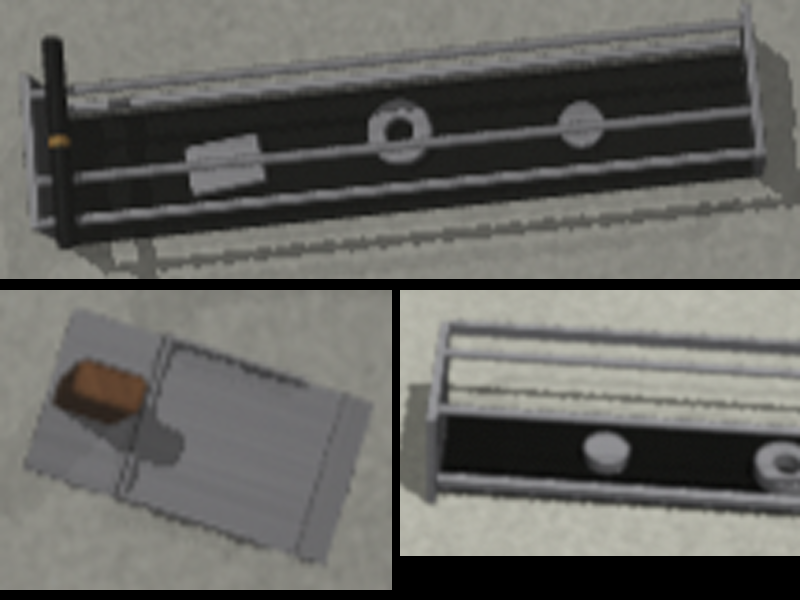

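The crop confirms it. The steel scoop with the brown grip lies nose to the right and down in the top view. The shelf's lip is on the robot side (lower edge, pen overhanging) and its stop rail on the far side. The ring is in the middle place. Next I'll estimate both poses and go above the scoop.

```bash
cat > est.py <<'E'
from h import *
E
python3 - <<'E'
from h import *
f=env.grab_frame("top")
P=[p2w(f,*q,0.002) for q in [(386.3,229.3),(375.4,263.6),(440.5,284.7),(450.7,249.3)]]
rm=(P[0]+P[1])/2; fm=(P[2]+P[3])/2; d=fm-rm; yaw=np.degrees(np.arctan2(d[1],d[0]))
print("len",np.linalg.norm(d),np.linalg.norm(P[0]-P[1]),"yaw",yaw); 
o=fm-0.135*d/np.linalg.norm(d); print("scoop origin",o)
tp=p2w(f,370+110/4.61,225+90/4.61,.091); print("grip top",tp)
# shelf
a=p2w(f,130+40/3.72,140+228/3.72,.067);b=p2w(f,130+760/3.72,140+157/3.72,.067)
print("lip",a,b,np.linalg.norm(a-b)); e=a-b; print("shelf yaw",np.degrees(np.arctan2(-e[0],e[1])))
for u in ((400,132),(582,125),(225,165)): print(p2w(f,130+u[0]/3.72,140+u[1]/3.72,.012))
n=np.array([e[1],-e[0]])/np.linalg.norm(e[:2]); print("shelf origin",(a+b)[:2]/2+.08*n)
env.goto([o[0]+.02,o[1],.27],[180,0,yaw])
w=env.grab_frame("wrist"); cv2.imwrite("pics/w1.png",w["image"])
s=env.read_state(); print(s["clock"],s["position"],s["tool_rot"],s["joint_positions"].round(1)); print(w["position"],w["orientation"])
E
```

```text
len 0.1539423694785349 0.08239727830714741 yaw -106.94189101163875
scoop origin [ 0.4549347 -0.2988598  0.002    ]
grip top [ 0.45760086 -0.29941642  0.091     ]
lip [0.54673862 0.24871988 0.067     ] [ 0.59448222 -0.1719018   0.067     ] 0.42332263320425845
shelf yaw 6.475767708143111
[0.61771783 0.04824297 0.012     ]
[ 0.62358372 -0.06332666  0.012     ]
[0.59577361 0.15487962 0.012     ]
shelf origin [0.65009999 0.04743168]
3.6833 [ 0.47529357 -0.2983227   0.26986588] [ 1.79988907e+02  4.26332796e-03 -1.06880564e+02] [-15.6  13.2  -1.1  -0.  -75.7  -1.3]
[ 0.45189185 -0.37432026  0.46122436] [-1.67906317e+01  3.41237776e-02  1.63144352e+02]
```

View pics/w1.png

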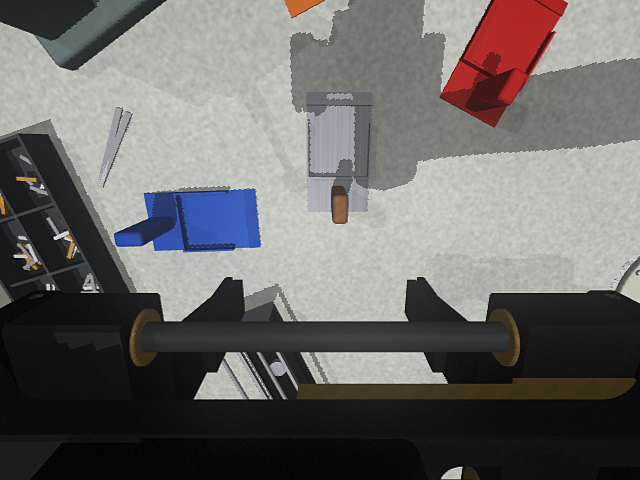

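The wrist view shows the steel scoop at (340,150), nose up, with front corners (307,94) and (372,94), rear corners (306,211) and (368,212), and its grip at (340,205). I'll refine the pose and grasp it.

Run:
```python
from h import *
w=env.grab_frame("wrist")
P=[p2w(w,*q,0.002) for q in [(306,211),(368,212),(372,94),(307,94)]]
rm=(P[0]+P[1])/2; fm=(P[2]+P[3])/2; d=fm-rm; yaw=np.degrees(np.arctan2(d[1],d[0])); d/=np.linalg.norm(d)
o=fm-.135*d; print(o,yaw,np.linalg.norm(fm-rm))
# grip colour mask
hsv=cv2.cvtColor(w["image"],cv2.COLOR_BGR2HSV)[170:235,315:365]
m=cv2.inRange(hsv,(3,90,30),(22,255,255)); v,u=np.nonzero(m); print("grip px u",u.min()+315,u.max()+315,"v",v.min()+170,v.max()+170)
for z in (.091,): print("top far edge",p2w(w,(u.min()+u.max())/2+315,v.max()+170,z))
t=env.search_frame(w,"scoop"); print([(x["xyz"],x["score"]) for x in t][:3])
```

```text
[ 0.45721685 -0.29529184  0.002     ] -107.41361339311014 0.15234158417755347
grip px u 332 347 v 186 223
top far edge [ 0.46138243 -0.2835692   0.091     ]
[([0.2237, -0.4099, 0.0037], 0.96), ([0.6551, -0.3266, 0.0003], 0.76), ([0.4355, -0.5359, -0.001], 0.69)]
```

Run:
```python
from h import *
x,y,yaw=.4567,-.2975,-107.3
env.goto([x,y,.15],[180,0,yaw])
print(env.move_straight([x,y,.043],rate=.12,force_limit=8))
env.gripper_to(0.0,grasp_force=55)
s=env.read_state(); print(s["clock"],s["position"],s["opening"],s["finger_force"],s["force"])
env.move_straight([x,y,.068],rate=.08)
# shelf pre-entry
sh=np.array([.650,.0474]); a=np.radians(6.5); n=np.array([np.cos(a),np.sin(a)])
q=sh-.26*n
j=env.inverse_kinematics([q[0],q[1],.068],[180,0,6.5]); print(np.round(j,1) if j is not None else j)
env.goto([q[0],q[1],.068],[180,0,6.5])
s=env.read_state(); print(s["clock"],s["position"],s["opening"],s["force"])
w=env.grab_frame("wrist"); cv2.imwrite("pics/w2.png",w["image"]); np.save("w2.npy",w,allow_pickle=True)
```

```text
False
6.5083 [ 0.4567102  -0.29748598  0.0429336 ] 0.19932667105039226 54.996178150177 [ 0.37201159 -0.78814633  0.00939704]
[ 26.7   8.  -40.5   0.  -41.6  69.8]
8.2 [0.3919485  0.01776346 0.06795796] 0.2036830466728785 [-0.06105874 -0.28830206 -0.97811272]
```

View pics/w2.png

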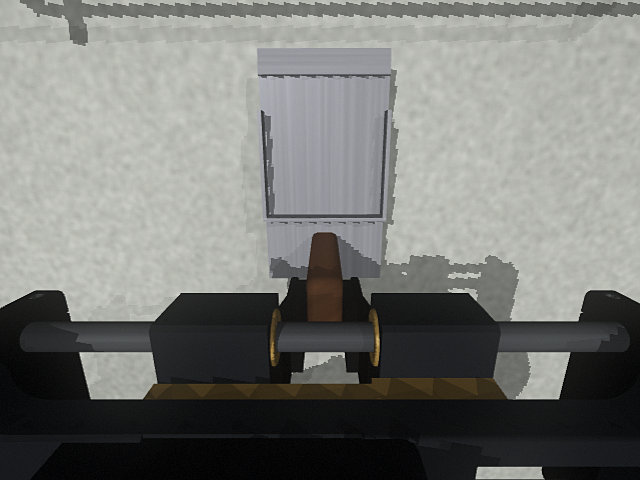

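The scoop is held straight. Its nose corners are at (258,48) and (391,48), its rear corners at (271,277) and (380,277), and only the lip's shadow shows at the top. I'll measure the nose, set it down and advance to just before the lip.

Run:
```python
from h import *
w=np.load("w2.npy",allow_pickle=True).item()
P=[p2w(w,*q,.0265) for q in [(258,48),(391,48),(271,277),(380,277)]]
print("w",np.linalg.norm(P[0]-P[1]),np.linalg.norm(P[2]-P[3]))
fm=(P[0]+P[1])/2; tcp=np.array([.39195,.01776]); d=fm[:2]-tcp; print("nose fwd",np.linalg.norm(d),np.degrees(np.arctan2(d[1],d[0])),
 "edge yaw",np.degrees(np.arctan2(-(P[0]-P[1])[0],(P[0]-P[1])[1])),"rear",(P[2]+P[3])[:2]/2-tcp)
sh=np.array([.650,.0474]); a=np.radians(6.5); n=np.array([np.cos(a),np.sin(a)])
q=sh-.26*n
print(env.move_straight([*q,.043],rate=.06,force_limit=15)); s=env.read_state(); print(s["position"],s["force"])
q=sh-.225*n
print(env.move_straight([*q,.043],rate=.06,force_limit=25)); s=env.read_state(); print(s["clock"],s["position"],s["force"])
w=env.grab_frame("wrist"); cv2.imwrite("pics/w3.png",w["image"]); np.save("w3.npy",w,allow_pickle=True)
```

```text
w 0.08292650692868751 0.082542444136894
nose fwd 0.13501132903401483 6.404655120823071 edge yaw 6.458052223459902 rear [-0.01883423 -0.00303705]
True
[0.39160802 0.01734338 0.04288671] [-0.78206274 -0.08409478  3.8538052 ]
False
9.4583 [0.4268197  0.02208382 0.04294574] [ 0.11310751 -0.02125438  0.0430748 ]
```

View pics/w3.png

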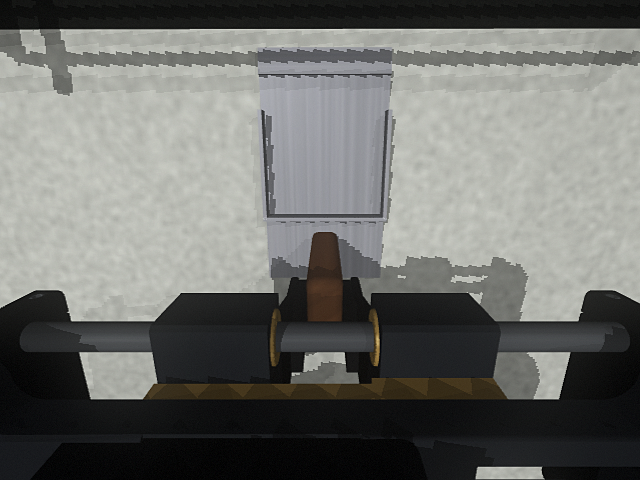

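The nose stands just before the lip, with its edge at row 48. The liner edge is level at row 27, so the yaw matches. I'll shift 4.5 mm sideways to centre on the ring and advance until the rail comes into view.

Run:
```python
from h import *
sh=np.array([.650,.0474]); a=np.radians(6.5); n=np.array([np.cos(a),np.sin(a)]); l=np.array([-n[1],n[0]])
w=np.load("w3.npy",allow_pickle=True).item(); g=cv2.cvtColor(w["image"],cv2.COLOR_BGR2GRAY)
E=[p2w(w,u,20+np.argmax(g[20:40,u]>60),0.0) for u in (100,200,420,540)]; E=np.array(E)[:,:2]
e=E[0]-E[-1]; print("edge yaw",np.degrees(np.arctan2(-e[0],e[1])),(E-sh)@n)
q=sh-.235*n+.0045*l
q=sh-.225*n+.0045*l
env.move_straight([*q,.043],rate=.05)
q=sh-.165*n+.0045*l
print(env.move_straight([*q,.043],rate=.06,force_limit=12)); s=env.read_state(); print(s["clock"],s["position"],s["force"])
w=env.grab_frame("wrist"); cv2.imwrite("pics/w4.png",w["image"]); np.save("w4.npy",w,allow_pickle=True)
```

```text
edge yaw 6.58653869387517 [-0.07897263 -0.07900213 -0.07906709 -0.07856247]
False
10.9083 [0.48571442 0.03332226 0.04297403] [-0.38773598  1.17041972 -0.45452863]
```

View pics/w4.png

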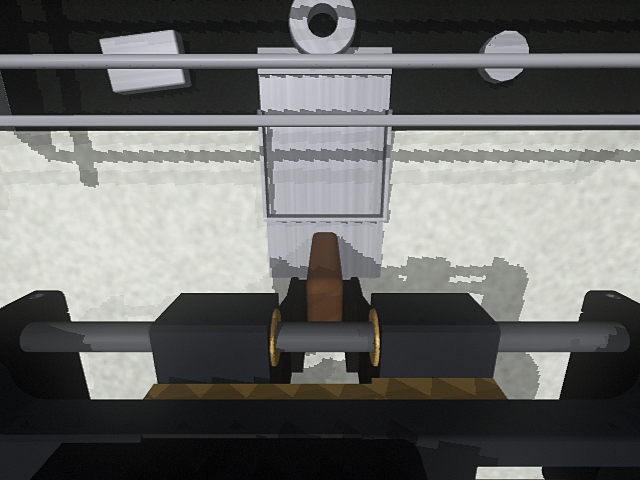

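The ring at (322,20) sits centred over the scoop's nose (258–391, row 48). The block at (145,62) and disc at (503,57) are well to the side. I'll push on.

Run:
```python
from h import *
sh=np.array([.650,.0474]); a=np.radians(6.5); n=np.array([np.cos(a),np.sin(a)]); l=np.array([-n[1],n[0]])
q=sh-.115*n+.0045*l
print(env.move_straight([*q,.043],rate=.05,force_limit=25)); s=env.read_state(); print(s["clock"],s["position"],s["force"],(s["position"][:2]-sh)@n)
w=env.grab_frame("wrist"); cv2.imwrite("pics/w5.png",w["image"]); np.save("w5.npy",w,allow_pickle=True)
```

```text
False
12.1083 [0.53547617 0.03902009 0.04297266] [ 0.81204337  0.06182229 -0.53131023] -0.11473628566992838
```

View pics/w5.png

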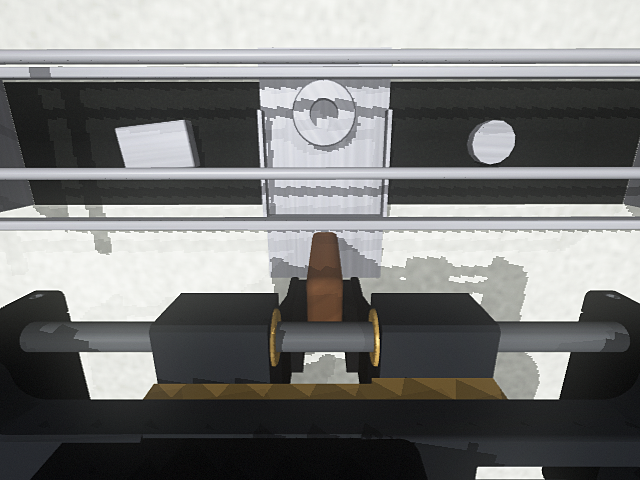

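The ring is on the pan at (324,112), up against the stop rail (lower rod, edge at row about 80). I'll measure the rail against the nose.

Run:
```python
from h import *
sh=np.array([.650,.0474]); a=np.radians(6.5); n=np.array([np.cos(a),np.sin(a)]); l=np.array([-n[1],n[0]])
w=np.load("w5.npy",allow_pickle=True).item(); g=cv2.cvtColor(w["image"],cv2.COLOR_BGR2GRAY)
for u in (200,230,420,450):
    print(u,g[60:86,u].tolist())
for v in (78,79,80):
    print(v,[round(float((p2w(w,u,v,z)[:2]-sh)@n)*1e3,1) for u in (200,450) for z in (.008,.012)])
tp=env.read_state()["position"][:2]; print("nose",((tp-sh)@n+.135)*1e3)
r=p2w(w,324,113,.017)[:2]-sh; print("ring centre",r@n*1e3)
```

```text
200 [162, 143, 114, 85, 231, 251, 199, 193, 220, 215, 216, 214, 211, 212, 211, 216, 183, 100, 72, 100, 170, 170, 25, 43, 42, 44]
230 [162, 142, 112, 84, 225, 248, 200, 197, 222, 218, 219, 218, 215, 211, 209, 219, 181, 98, 75, 120, 164, 165, 25, 41, 45, 43]
420 [158, 134, 101, 87, 255, 250, 200, 208, 222, 218, 216, 216, 211, 210, 208, 212, 170, 72, 77, 158, 169, 128, 34, 43, 46, 47]
450 [157, 136, 88, 90, 255, 252, 204, 204, 218, 216, 212, 212, 208, 208, 208, 208, 166, 70, 75, 163, 167, 128, 30, 41, 45, 43]
78 [2.1, 1.4, 2.0, 1.4]
79 [1.5, 0.9, 1.5, 0.8]
80 [1.0, 0.3, 0.9, 0.3]
nose 20.141580252576716
ring centre -18.89875616986978
```

Run:
```python
from h import *
sh=np.array([.650,.0474]); a=np.radians(6.5); n=np.array([np.cos(a),np.sin(a)]); l=np.array([-n[1],n[0]])
q=sh-.1087*n+.0045*l
print(env.move_straight([*q,.043],rate=.03,force_limit=25)); s=env.read_state(); print(s["clock"],s["force"],(s["position"][:2]-sh)@n)
env.dwell(.2)
q=sh-.27*n+.0045*l
print(env.move_straight([*q,.043],rate=.06,force_limit=25)); s=env.read_state(); print(s["clock"],s["position"],s["force"],(s["position"][:2]-sh)@n)
env.dwell(.3)
env.gripper_to(1.0); s=env.read_state(); print(s["clock"],s["opening"],s["force"])
env.move_straight([*q,.2],rate=.12)
env.dwell(.3)
w=env.grab_frame("wrist"); cv2.imwrite("pics/w6.png",w["image"]); print(env.read_state()["clock"])
f=env.grab_frame("top"); cv2.imwrite("pics/top2.png",f["image"])
```

```text
False
12.5167 [-0.17196721  0.33325273 -0.69892933] -0.10819626455173303
False
15.5583 [0.38129983 0.02131014 0.04297622] [-0.63160117  0.47195132  0.03098174] -0.2699263857184197
17.1667 1.0022929528318236 [-0.61494304  0.54562641 -0.85566791]
18.975
```

View pics/w6.png

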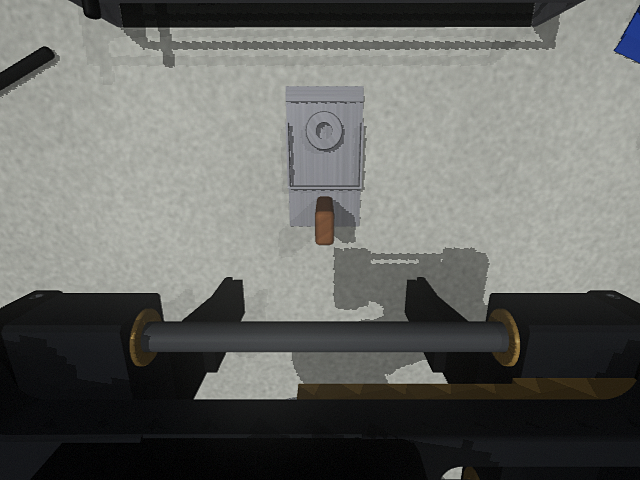

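The scoop stands flat with the ring in its pan at (324,131), about 80 mm in front of the shelf lip. The gripper is open and clear, so I'm handing in.

```bash
python3 -c "
from workcell import env
print(env.close_job())"
```

```text
the job is handed in; nothing more can be done
None
```

The job is handed in: the ring gauge was drawn out on the steel scoop, which stands flat on the bench with the ring about 80 mm in front of the shelf lip; the nose went about 25 mm under the stop rail by camera estimate, the fingers never touched the ring, the scoop passed well clear of the block, and the clock read 19 s of the allowed 51 s.

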